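# Set the coffee grinder for French press and start it

### The job

The grinder is set too fine for the French press. With a fingertip, flick the edge of its black grind wheel round to the right, click by click, until the orange lobe rests in the click at the orange dot on the deck, and only then press the start button on top down fully and let it come up again. Just touch, pick nothing up: the grinder, the glass under its chute, the French press, the coffee jar and the green mug stay where they are.

Things in the scene. Friction and masses are not known exactly. Their poses are not given: they have to be found in the camera images.
- grinder: White coffee grinder, loose (3.2 kg), 225 long (x) x 110 wide (y) x 262 mm high. Origin on its underside; +z up; -x is its half-round front (radius 55 about (-45,0)), facing the robot; +y its left as the robot sees it. Flat deck at z 170; black-lidded bean hopper (radius 47 about (74,0)) behind it. The head overhangs from z 122 up; below it a glass stands on the base plate
- wheel_axis (a point): Point of the grinder on the grind wheel's vertical axis at half its thickness, (-45,0,147) mm in the grinder's frame. The wheel: black, level, 14 mm thick, its edge stands out of a slot round the head's front; rim radius 57 mm, with 8 upright finger lobes 45 deg apart, 11 mm wide, centred at radius 63, reaching to 68 mm. One lobe is orange (the mark)
- wheel (a joint): Wheel angle, rad. 0: orange lobe straight to the front (grinder's -x); +: anticlockwise from above, lobe goes to the robot's right (coarser). Clicks every 12 deg (0.2094) from -0.628 to 0.628, by 7 dots on the dark plate on the deck; the orange dot, last but one at the right, is at 0.419. 3 N on a lobe passes a click; beyond half way a spring draws it into the next. Starts at a click from -0.628 to 0
- wheel_mark (a point): Centre of the top of the orange lobe: 63 mm from the wheel's axis, 7 mm above half its thickness. At wheel angle a it lies at (-63 cos a, -63 sin a) mm from the axis in the grinder's axes
- start (a joint): Travel of the start button, m: 0 up, 0.005 fully down, sprung (1.5 N to move, 4 N fully down); it comes up by itself
- start_top (a point): Centre of the top of the round silver start button (diameter 23 mm, green spot), which stands 10 mm above the deck at (-61,0,180) mm in the grinder's frame; it is pressed straight down
- tumbler: Clear drinking glass, 80 mm across, 91 mm high, standing loose under the grinder's chute, below the wheel; origin at the centre of its underside
- french_press: Glass French press, 100 x 149 x 225 mm, beside the grinder at its left; origin at the centre of its underside
- coffee_jar: Glass jar with grey lid, 64 mm across, 115 mm high, beside the grinder at its right; origin at the centre of its underside
- mug_green: Green and white mug, 86 x 121 x 99 mm, left of the French press; origin at the centre of its underside
Things that resemble listed ones, but are neither listed nor needed, are in the scene too. What is shaped like the tumbler but pink or red is not meant.

How it is judged:
On the way, in this order (a step that is already met when the one before it is completed fails the run):
1. the orange lobe rests in the click at the orange dot (value of joint wheel between 0.359 and 0.479 rad), for 0.3 s.
2. the start button is pressed fully down (value of joint start above 0.004 m), for 0.05 s.
At the end, for the whole second after the job is handed in: The wheel rests in the click at the orange dot (0.419 rad, within 0.06), the start button has been pressed fully down (over 4 mm) with the wheel there and is up again (under 1 mm), and the grinder, glass, French press, jar and mug stand within 30 mm of where they were (all of step 1 and value of joint start below 0.001 m and distance of each of grinder, tumbler, french_press, coffee_jar, mug_green from where it was at the start of the episode below 0.03 m and linear speed of grinder below 0.01 m/s and angle between tumbler's own z axis and vertical below 0.1 rad); the robot touches nothing.
It fails at once if the start button is pressed while the wheel is not in the click at the orange dot (value of joint start above 0.003 m and (value of joint wheel below 0.33 rad or value of joint wheel above 0.51 rad)).
It fails at once if the grinder is shoved, lifted or tipped (distance of grinder from where it was at the start of the episode above 0.03 m or height (world z) of grinder above 0.012 m or angle between grinder's own z axis and vertical above 0.12 rad).
It fails at once if the glass is moved, lifted or tipped (distance of tumbler from where it was at the start of the episode above 0.03 m or angle between tumbler's own z axis and vertical above 0.2 rad).
It fails at once if the French press, jar or mug is moved, lifted or tipped (distance of any of french_press, coffee_jar, mug_green from where it was at the start of the episode above 0.03 m or angle between any of french_press, coffee_jar, mug_green's own z axis and vertical above 0.2 rad).
It also fails if it takes over 61 s, if anything falls off the work surface, if the arm or the gripper's body presses on something with over 40 N, if the wrist force passes 120 N, or if a joint passes its speed limit or range.

### The arm

A 6-joint arm with a two-finger parallel gripper is mounted at the origin on a cart in front of the work surface, level with it; the furniture and walls round the work are solid. World frame = base frame: x ahead of the robot, y to its left, z up, the work surface at z = 0. Lengths are in m, angles in rad, forces in N, time in s.
With the tool pointing down it reaches from about 0.375 to 0.975 m from the base axis. Payload 3.8 kg.
Tool frame: the origin (TCP) lies midway between the tips of the shut fingers; the grasp point (between the pads) lies 19 mm behind it; z points along the fingers, y is the line along which they close (so a half turn about z gives the same grasp; the last joint's range is limited). The gripper opens to 85 mm and grips with 20 to 120 N. Pads are 22 mm wide; open, the fingers measure 114 mm over their backs; the gripper's body (76 mm by 85 mm) begins 54 mm behind the grasp point. The pads swing forward as they close: fully open they stand 13 mm farther back than shut.
Start: joints at [-1.336, 0.264, 1.604, -0, 1.274, -0.037], TCP at [0.181, -0.65, 0.231] pointing down, gripper open.
Joint ranges: [-2.63, 2.63], [-0.94, 2.18], [0.31, 2.57], [-1.31, 4.45], [0, 2.66], [-2.55, 2.55]. Speed limits (rad/s): [2.57, 2.57, 3.14, 3.14, 3.14, 3.14].

### API

Orientations are given as a unit quaternion [x, y, z, w].
In Python, from plant import sensors, viewer, workorder gives the robot as it stands. The module is installed in compiled form; this text tells all that it offers.
- The arm moves only by the tool move_arm, never from a script. Its argument "targets" is one flat list of numbers, 5 for each row, row after row: the shift along the tool's x, y, z in m, then the turn about the tool's z in degrees, then the finger opening in m, from 0 to 0.0854. A call has 1 to 10 rows; each row is the pose to reach, as a shift and turn from the pose commanded when the call began, along the tool's axes at that moment; what a row does not reach only later rows make up. A row lasts 1/10 s, in which the tool goes at most 50 mm and 8.59 degrees, less where a joint would pass 70% of its speed; a pose out of reach is approached as far as the arm can. A call with a gripper value outside its range is refused whole. The fingers move at their own pace and stop on an object; the grip force is fixed at half the most. Time passes only in rows, so rows that repeat a pose let the fingers close. It gives the time, the measured TCP pose, the force, the opening and the grip force at its end, in the units of the state.
- sensors.state(): the state, without advancing time (a new reading comes with each control period).
- viewer.read_camera(name): name is "side" or "top"; returns a dict with "pixels" (480x640x3 uint8, red, green, blue), "intrinsics" (3x3 intrinsics, pixels), "R" (3x3) and "t" (3): a world point X has camera coordinates R X + t. Camera axes: x right, y down, z forward; pixel columns grow to the right and rows downward; lengths in m; the calibration is good to about 2 mm. A picture is of the moment at which its call begins. There is no depth.
- workorder.hand_in(): hands the job in; it is judged then, once.
The state is a dict: "time": time; "joint_pos": joint angles; "joint_velocities": joint speeds; "joint_torque": joint torques, N m; "tcp_pos": TCP position; "eef_rot": TCP orientation; "wrist_force": force on the tool from outside, world axes, zero at the start; "wrist_torque": the same for the moment, N m; "width": finger opening in m; "grip_force": force on a finger pad.
Only numpy, scipy, OpenCV 4.12 (cv2) and the standard library are available. Lean on these libraries where they do the work, as an engineer would, in place of code of your own. Each camera call takes 0.05 s, during which the arm holds its last target. There are 200 camera calls.

## Working session

There is one attempt and no reset: what is moved stays moved. The work goes in short steps, Python scripts to look and compute and a tool call to move; the robot and the scene stay as the last step left them, time stands still between calls to the robot, and variables do not carry over. Pictures are saved under pics/ and viewed, at most 10 in all, crops included, and the job is handed in when it is done.

Besides the shell and the picture viewer there is one more tool, called after "Emit:" as name(argument=value, ...) on one line, values as JSON. move_arm: Moves the arm, as the interface text tells. Its arguments: {"type":"object","properties":{"targets":{"type":"array"}},"required":["targets"]}

```bash
mkdir -p pics; cat > h.py <<'E'
import numpy as np, cv2
from plant import sensors, viewer, workorder
def cam(n,save=None):
    d=viewer.read_camera(n)
    if save: cv2.imwrite(f'pics/{save}.png',d['pixels'][:,:,::-1])
    return d
def plane(d,u,v,z):
    K,R,t=map(np.array,(d['intrinsics'],d['R'],d['t']))
    r=R.T@np.linalg.inv(K)@np.array([u,v,1.]); c=-R.T@t
    return c+r*(z-c[2])/r[2]
def proj(d,X):
    K,R,t=map(np.array,(d['intrinsics'],d['R'],d['t']))
    p=K@(R@np.array(X)+t); return p[:2]/p[2]
E
python3 - <<'E'
from h import *
a=cam('top','top0');b=cam('side','side0')
for d in(a,b): print((-np.array(d['R']).T@d['t']).round(3), np.array(d['R']).round(2).tolist())
print(sensors.state())
E
```

```text
[0.494 0.101 1.106] [[-0.02, -1.0, -0.0], [-0.99, 0.02, -0.12], [0.12, -0.0, -0.99]]
[ 0.07  -0.094  1.133] [[0.34, -0.94, 0.01], [-0.81, -0.3, -0.5], [0.48, 0.16, -0.86]]
{'time': 0.1, 'joint_pos': array([-1.33589987e+00,  2.64687738e-01,  1.60527583e+00, -4.88049678e-05,
        1.27365547e+00, -3.68842425e-02]), 'joint_velocities': array([-0.00131846, -0.00114533, -0.00151089,  0.00063295, -0.00029298,
        0.00053981]), 'joint_torque': array([ 3.63171521e-04, -5.16706824e+01, -3.68588948e+01, -1.82030544e-05,
        6.28098656e-03, -7.74176616e-07]), 'tcp_pos': array([ 0.18104004, -0.64957951,  0.23005907]), 'eef_rot': array([ 9.90779626e-01,  1.35479540e-01, -1.23360259e-04, -1.00592703e-03]), 'wrist_force': array([-0.01450204, -0.82391574, -0.03143745]), 'wrist_torque': array([0.03949628, 0.00734551, 0.05305344]), 'grip_force': 0.0, 'width': 0.08547906374651207}
```

View pics/top0.png

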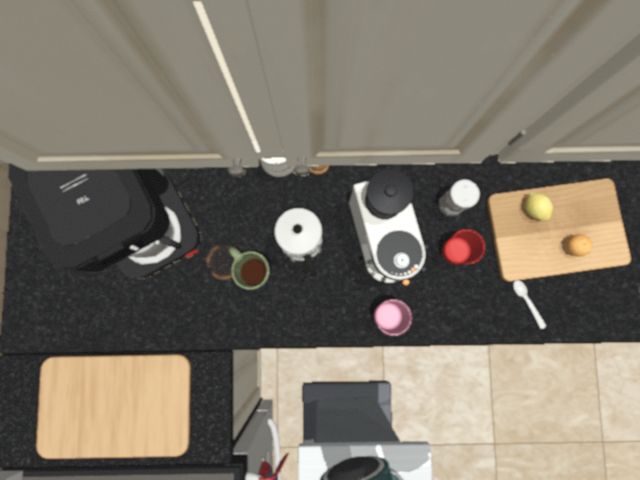

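View pics/side0.png

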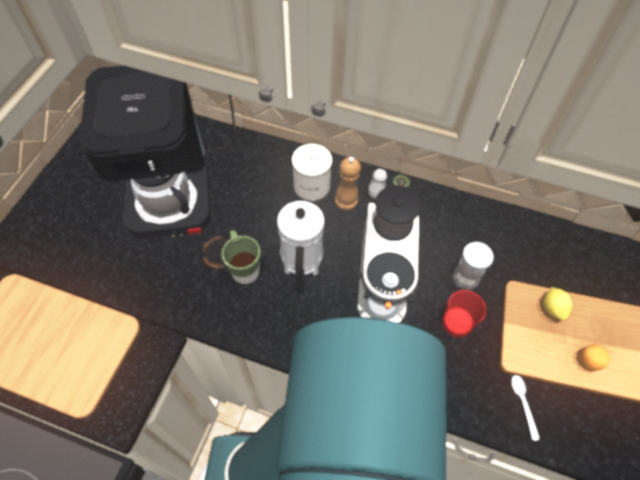

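Orange candidates: the lobe at top (406,282) / side (389,305), the dot on the deck at top (414,268) / side (399,292), and the fruit at top (580,245). By its description the lobe is the one standing outside the head's front. Next is one close crop to check this.

```bash
python3 - <<'E'
from h import *
a=cam('top');b=cam('side')
A=a['pixels'][160:350,330:510];B=b['pixels'][180:350,330:510]
f=lambda x:cv2.resize(x,(400,int(400*x.shape[0]/x.shape[1])),interpolation=cv2.INTER_CUBIC)
A,B=f(A),f(B);h=min(len(A),len(B))
cv2.imwrite('pics/crop.png',np.hstack([A[:h],B[:h]])[:,:,::-1])
for n,d in(('top',a),('side',b)):
    p=d['pixels'];hsv=cv2.cvtColor(p,cv2.COLOR_RGB2HSV)
    m=cv2.inRange(hsv,(8,130,130),(22,255,255)); m[:, :350]=0;m[:,450:]=0;m[:200]=0
    k,l,s,c=cv2.connectedComponentsWithStats(m)
    for i in range(1,k):
        if s[i,4]>2: print(n,s[i],c[i].round(1),'z.154',plane(d,*c[i],.154).round(4),'z.17',plane(d,*c[i],.171).round(4))
    m=cv2.inRange(hsv,(45,90,60),(80,255,255)); m[:, :380]=0;m[:,450:]=0;m[:230]=0
    ys,xs=np.nonzero(m)
    if len(xs): print('green',len(xs),xs.mean(),ys.mean(),plane(d,xs.mean(),ys.mean(),.180).round(4))
E
```

```text
top [402 280   8   6  30] [405.5 282.2] z.154 [ 0.5337 -0.0863  0.154 ] z.17 [ 0.533  -0.0829  0.171 ]
side [397 290   3   3   9] [398. 291.] z.154 [ 0.5682 -0.0981  0.154 ] z.17 [ 0.5595 -0.098   0.171 ]
side [385 302   7   6  30] [387.9 304.1] z.154 [ 0.5332 -0.0869  0.154 ] z.17 [ 0.5252 -0.087   0.171 ]
```

View pics/crop.png

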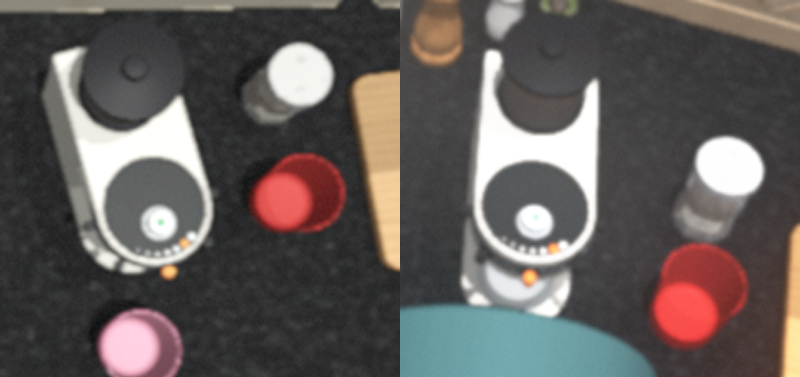

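The crop confirms it. The orange lobe, crop (168,270), stands just outside the head's front, slightly left of the axis line. The orange dot, crop (184,243), lies on the deck next to last on the right, and the button with its green spot is at crop (158,222). Next I'll work out the grinder's pose from the button, the knob and the plate.

```bash
cat > pose.py <<'E'
from h import *
def tri(o):
    A=[];y=[]
    for d,(u,v) in o:
        K,R,t=map(np.array,(d['intrinsics'],d['R'],d['t']));P=K@np.c_[R,t]
        for r,w in((0,u),(1,v)): q=P[r]-w*P[2];A.append(q[:3]);y.append(-q[3])
    return np.linalg.lstsq(np.array(A),np.array(y),rcond=None)[0]
E
python3 - <<'E'
from pose import *
a=cam('top');b=cam('side')
knob=tri([(a,(390.3,190.6)),(b,(398.9,201.6))]);print('knob',knob)
res={}
for n,d,(bx,by) in(('top',a,(401,260)),('side',b,(390,279))):
    g=cv2.cvtColor(d['pixels'],cv2.COLOR_RGB2GRAY)
    # dark plate = dark region around the button, bounded by white deck
    m=((g<90)*255).astype('uint8')
    hole=np.zeros_like(m);cv2.circle(hole,(bx,by),10,255,-1)
    k,l,s,c=cv2.connectedComponentsWithStats(m)
    i=np.argmax([s[j,4] if j and abs(c[j]-[bx,by]).max()<20 and s[j,4]<3000 else 0 for j in range(k)])
    cn=max(cv2.findContours(((l==i)*255).astype('uint8'),cv2.RETR_EXTERNAL,cv2.CHAIN_APPROX_NONE)[0],key=len)
    e=cv2.fitEllipse(cv2.convexHull(cn));print(n,s[i],e,plane(d,*e[0],.171).round(4))
    sub=np.zeros_like(g);cv2.circle(sub,(bx,by),9,255,-1)
    mm=(g>120)&(sub>0);ys,xs=np.nonzero(mm);print('btn',len(xs),xs.mean(),ys.mean(),plane(d,xs.mean(),ys.mean(),.18).round(4))
    res[n]=plane(d,xs.mean(),ys.mean(),.18)
B=(res['top']+res['side'])/2
v=knob[:2]-B[:2];print('dist',np.hypot(*v),'expect .135; yaw deg',np.degrees(np.arctan2(v[1],v[0])))
E
```

```text
knob [ 0.71307107 -0.04504059  0.24918237]Traceback (most recent call last):
  File "<stdin>", line 13, in <module>
cv2.error: OpenCV(4.12.0) /io/opencv/modules/imgproc/src/shapedescr.cpp:361: error: (-201:Incorrect size of input array) There should be at least 5 points to fit the ellipse in function 'fitEllipseNoDirect'
```

```bash
python3 - <<'E'
from pose import *
a=cam('top');b=cam('side')
knob=tri([(a,(390.3,190.6)),(b,(398.9,201.6))])
pts=[]
for n,d,(bx,by) in(('top',a,(401,260)),('side',b,(390,279))):
    g=cv2.cvtColor(d['pixels'],cv2.COLOR_RGB2GRAY).astype(float)
    sub=np.zeros(g.shape,'uint8');cv2.circle(sub,(bx,by),11,255,-1)
    ys,xs=np.nonzero((g>125)&(sub>0));pts.append((d,(xs.mean(),ys.mean())))
    print(n,len(xs),np.ptp(xs),np.ptp(ys),pts[-1][1],plane(d,xs.mean(),ys.mean(),.18).round(4))
print('tri',tri(pts))
B=sum(plane(d,*p,.18) for d,p in pts)/2
lobe=(plane(a,405.5,282.2,.154)+plane(b,387.9,304.1,.154))/2
dot=plane(b,398,291,.171)
v=knob[:2]-B[:2];print('dist',np.hypot(*v));yaw=np.arctan2(v[1],v[0])
R=np.array([[np.cos(yaw),-np.sin(yaw)],[np.sin(yaw),np.cos(yaw)]])
ax=B[:2]+R@[.016,0]
for n,q in(('lobe',lobe),('dot',dot)):
    w=R.T@(q[:2]-ax);print(n,w,np.hypot(*w),np.arctan2(-w[1],-w[0]))
print('yaw',np.degrees(yaw),'axis',ax,'lobe',lobe,'btn',B)
for al in np.arange(-3,4)*.2094: print(al.round(3),(ax+R@[-.063*np.cos(al),-.063*np.sin(al)]).round(4))
j=tri([(a,(330+300/2.222,160+68/2.222)),(b,(330+330/2.222,180+165/2.222))]);print('jar lid',j)
for n,uv in(('red',(465,247)),('pink',(393,317))): print(n,plane(a,*uv,.06))
E
```

```text
top 238 16 16 (np.float64(401.0420168067227), np.float64(260.0924369747899)) [ 0.5795 -0.0736  0.18  ]
side 231 17 16 (np.float64(390.1125541125541), np.float64(279.6233766233766)) [ 0.5737 -0.0764  0.18  ]
tri [ 0.5807925 -0.076116   0.166653 ]
dist 0.1396718750624629
lobe [-0.06066858 -0.00209706] 0.060704808512432845 0.034552066317858204
dot [-0.03765569 -0.01886126] 0.04211529842887016 0.4643571577375611
yaw 12.377811277316312 axis [ 0.5922739  -0.07155053] lobe [ 0.53346506 -0.08660358  0.154     ] btn [ 0.57664581 -0.07498025  0.18      ]
-0.628 [ 0.5345 -0.0463]
-0.419 [ 0.5306 -0.0589]
-0.209 [ 0.5293 -0.072 ]
0.0 [ 0.5307 -0.0851]
0.209 [ 0.5349 -0.0976]
0.419 [ 0.5415 -0.1089]
0.628 [ 0.5504 -0.1186]
jar lid [ 0.74760389 -0.24402006  0.09835214]
red [ 0.61968116 -0.25092774  0.06      ]
pink [ 0.45645546 -0.07203792  0.06      ]
```

Grinder yaw is about 15°, which matches the current tool axes: tool x points to the grinder's back and tool y to its right. The wheel is at about 0, so it needs two clicks. Wheel axis is about (0.593,-0.071). I'll move to a hover in front of the lobe and left of it, fingers shut.

Emit:
move_arm(targets=[0.03,-0.03,0,0,0,0.06,-0.062,0,0,0,0.09,-0.093,0,0,0,0.12,-0.124,0,0,0,0.15,-0.155,0,0,0,0.18,-0.186,0,0,0,0.21,-0.217,0,0,0,0.24,-0.248,0,0,0,0.27,-0.279,0,0,0,0.3,-0.31,0,0,0])

```text
time: 1.4
tcp_pos: [0.3876, -0.2695, 0.2317]
eef_rot: [0.991, 0.135, 0.0, 0.0]
wrist_force: [0.6, -0.9, -0.3]
width: 0.0
grip_force: 0.0
```

Emit:
move_arm(targets=[0.03,-0.03,0,0,0,0.06,-0.06,0,0,0,0.09,-0.09,0,0,0,0.12,-0.12,0,0,0,0.14,-0.14,0,0,0,0.157,-0.162,0,0,0,0.157,-0.162,0,0,0,0.157,-0.162,0,0,0])

```text
time: 2.2
tcp_pos: [0.4947, -0.0726, 0.2313]
eef_rot: [0.991, 0.136, -0.0, 0.0]
wrist_force: [-0.3, -0.3, 0.6]
width: 0.0005
grip_force: 0.0
```

Emit:
move_arm(targets=[0,0,0.04,0,0,0,0,0.07,0,0,0,0,0.089,0,0,0,0,0.089,0,0,0,0,0.089,0,0])

```text
time: 2.7
tcp_pos: [0.4944, -0.0738, 0.1426]
eef_rot: [0.991, 0.135, -0.0, 0.0]
wrist_force: [-0.2, -0.3, 1.1]
width: 0.0002
grip_force: 0.0
```

```bash
python3 - <<'E'
from h import *
a=cam('top');b=cam('side')
A=a['pixels'][200:340,330:490];B=b['pixels'][200:340,330:490]
f=lambda x:cv2.resize(x,(400,350),interpolation=cv2.INTER_CUBIC)
cv2.imwrite('pics/c2.png',np.hstack([f(A),f(B)])[:,:,::-1])
print(sensors.state()['tcp_pos'])
E
```

```text
[ 0.495841   -0.07373433  0.14401759]
```

View pics/c2.png

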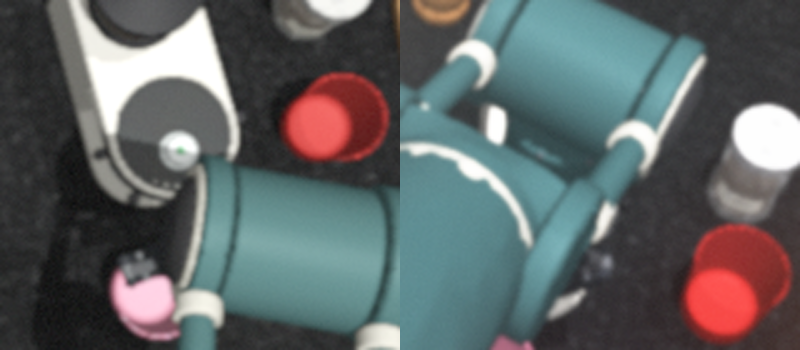

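The crop shows the shut fingertips above the pink glass at crop (138,265). The wrist hides the lobe, so I'll go by touch and force.

Emit:
move_arm(targets=[0.012,0,0.001,0,0,0.024,0,0.001,0,0,0.024,0,0.001,0,0,0.024,0,0.001,0,0])

```text
time: 3.2
tcp_pos: [0.5186, -0.0662, 0.1416]
eef_rot: [0.991, 0.136, 0.0, 0.0]
wrist_force: [-1.2, -0.6, 0.1]
width: 0.0001
grip_force: 0.0
```

Emit:
move_arm(targets=[0,0.003,0,0,0,0,0.006,0,0,0,0,0.006,0,0,0])

```text
time: 3.5
tcp_pos: [0.5191, -0.0725, 0.1411]
eef_rot: [0.991, 0.135, -0.0, -0.0]
wrist_force: [-1.2, 0.2, 0.1]
width: 0.0
grip_force: 0.2
```

Emit:
move_arm(targets=[0,0.003,0,0,0,0,0.003,0,0,0])

```text
time: 3.7
tcp_pos: [0.5191, -0.0747, 0.1408]
eef_rot: [0.991, 0.135, -0.001, -0.001]
wrist_force: [-3.1, 3.6, 0.5]
width: 0.0004
grip_force: 1.8
```

Emit:
move_arm(targets=[0,0.003,0,0,0,0,0.003,0,0,0])

```text
time: 3.9
tcp_pos: [0.5202, -0.0785, 0.1409]
eef_rot: [0.991, 0.136, -0.001, 0.0]
wrist_force: [-3.6, -1.1, -0.0]
width: -0.0001
grip_force: 1.6
```

Contact came at 6–9 mm, and the force drop at 12 mm suggests one click has passed. A light -x force suggests rubbing on the rim, so I'll ease out 2 mm and look.

Emit:
move_arm(targets=[-0.002,0,0,0,0,-0.002,0,0,0,0])

```text
time: 4.1
tcp_pos: [0.5193, -0.0786, 0.1414]
eef_rot: [0.991, 0.135, 0.0, 0.0]
wrist_force: [-1.7, 1.0, 1.1]
width: 0.0002
grip_force: 0.7
```

```bash
cat > orange.py <<'E'
from h import *
for n in('top','side'):
    d=cam(n);hsv=cv2.cvtColor(d['pixels'],cv2.COLOR_RGB2HSV)
    m=cv2.inRange(hsv,(8,130,130),(22,255,255)); m[:, :350]=0;m[:,450:]=0;m[:200]=0
    k,l,s,c=cv2.connectedComponentsWithStats(m)
    for i in range(1,k):
        if s[i,4]>2:
            p=plane(d,*c[i],.154);w=p[:2]-[.5935,-.0705];y=np.radians(15)
            g=np.array([[np.cos(y),np.sin(y)],[-np.sin(y),np.cos(y)]])@w
            print(n,s[i,4],c[i].round(1),p.round(4),np.hypot(*g).round(4),np.arctan2(-g[1],-g[0]).round(3))
s=sensors.state();print(s['tcp_pos'],s['wrist_force'])
E
python3 orange.py
```

```text
[ 0.51924515 -0.07846986  0.14139529] [-1.49359453  0.57920654  0.26261079]
```

Emit:
move_arm(targets=[0,0.003,0,0,0,0,0.003,0,0,0])

```text
time: 4.4
tcp_pos: [0.5201, -0.0819, 0.1414]
eef_rot: [0.991, 0.136, 0.0, 0.0]
wrist_force: [-2.4, -0.5, -1.1]
width: 0.0001
grip_force: 0.8
```

Emit:
move_arm(targets=[0,0.003,0,0,0,0,0.003,0,0,0])

```text
time: 4.6
tcp_pos: [0.5215, -0.0848, 0.1416]
eef_rot: [0.991, 0.135, 0.001, 0.0]
wrist_force: [0.2, 0.3, 0.1]
width: 0.0001
grip_force: 0.0
```

Emit:
move_arm(targets=[0,0.003,0,0,0,0,0.003,0,0,0])

```text
time: 4.8
tcp_pos: [0.5222, -0.0876, 0.1416]
eef_rot: [0.991, 0.135, 0.001, 0.0]
wrist_force: [0.2, 0.4, 0.3]
width: 0.0001
grip_force: 0.0
```

Emit:
move_arm(targets=[0,-0.003,0,0,0,-0.03,-0.003,0,0,0,-0.06,-0.003,-0.01,0,0,-0.09,-0.003,-0.02,0,0,-0.11,-0.003,-0.03,0,0,-0.11,-0.003,-0.03,0,0])

```text
time: 5.4
tcp_pos: [0.4138, -0.1142, 0.1724]
eef_rot: [0.991, 0.135, 0.001, 0.001]
wrist_force: [0.1, -0.3, 0.1]
width: -0.0001
grip_force: 0.0
```

```bash
python3 orange.py
```

```text
top 27 [411.2 280. ] [ 0.5382 -0.0988  0.154 ] 0.0621 0.212
[ 0.41534355 -0.11383767  0.17173334] [-1.12699918  0.39243122  0.74524539]
```

The camera shows the wheel at 0.212, so exactly one click has passed. Now back in for the second.

Emit:
move_arm(targets=[0.02,0,0.03,0,0,0.05,0,0.03,0,0,0.08,0,0.03,0,0,0.1,0,0.03,0,0,0.11,0,0.03,0,0,0.11,0,0.03,0,0,0.112,0.003,0.03,0,0,0.112,0.003,0.03,0,0])

```text
time: 6.3
tcp_pos: [0.5226, -0.0868, 0.1408]
eef_rot: [0.991, 0.135, -0.001, -0.0]
wrist_force: [0.5, 1.0, -0.1]
width: -0.0003
grip_force: 0.1
```

Emit:
move_arm(targets=[0,0.003,0,0,0,0,0.003,0,0,0])

```text
time: 6.5
tcp_pos: [0.5231, -0.0899, 0.141]
eef_rot: [0.991, 0.135, -0.001, -0.0]
wrist_force: [-1.6, 1.2, -0.0]
width: -0.0004
grip_force: 0.9
```

Emit:
move_arm(targets=[0,0.002,0,0,0,0,0.002,0,0,0])

```text
time: 6.7
tcp_pos: [0.5236, -0.0912, 0.141]
eef_rot: [0.991, 0.135, -0.001, -0.001]
wrist_force: [-4.1, 2.5, 1.2]
width: -0.0002
grip_force: 2.8
```

Emit:
move_arm(targets=[0,0.001,0,0,0,0,0.001,0,0,0])

```text
time: 6.9
tcp_pos: [0.5241, -0.0922, 0.141]
eef_rot: [0.991, 0.135, -0.001, -0.0]
wrist_force: [-4.7, 0.4, 0.7]
width: 0.0001
grip_force: 2.6
```

Emit:
move_arm(targets=[0,0.001,0,0,0,0,0.001,0,0,0])

```text
time: 7.1
tcp_pos: [0.525, -0.0939, 0.1411]
eef_rot: [0.991, 0.136, -0.0, 0.0]
wrist_force: [-2.8, -1.4, -0.3]
width: 0.0
grip_force: 1.9
```

Emit:
move_arm(targets=[0,-0.004,0,0,0,-0.03,-0.004,0,0,0,-0.06,-0.004,-0.01,0,0,-0.09,-0.004,-0.02,0,0,-0.11,-0.004,-0.03,0,0,-0.11,-0.004,-0.03,0,0])

```text
time: 7.7
tcp_pos: [0.4189, -0.1202, 0.1733]
eef_rot: [0.991, 0.135, 0.003, 0.001]
wrist_force: [0.3, -0.6, 0.1]
width: -0.0001
grip_force: 0.0
```

```bash
python3 orange.py
```

```text
top 27 [411.2 280. ] [ 0.5382 -0.0988  0.154 ] 0.0621 0.212
[ 0.4199973  -0.11960017  0.17237458] [ 0.91093752 -0.09648841 -0.93035532]
```

The wheel is still at 0.212. The force was mostly radial, so the finger rode up on the round lobe and the click fell back. I'll turn the tool by -18° so its right face squares up to the lobe with its corner deeper, then push again.

Emit:
move_arm(targets=[0,-0.009,0.01,-6,0,0.02,-0.009,0.02,-12,0,0.05,-0.009,0.03,-18,0,0.08,-0.009,0.03,-18,0,0.1,-0.009,0.03,-18,0,0.107,-0.009,0.03,-18,0,0.107,-0.009,0.03,-18,0,0.107,-0.009,0.03,-18,0])

```text
time: 8.6
tcp_pos: [0.5185, -0.0815, 0.1407]
eef_rot: [0.957, 0.289, -0.001, -0.0]
wrist_force: [0.3, -0.3, -0.1]
width: 0.0001
grip_force: 0.0
```

```bash
python3 - <<'E'
from h import *
s=sensors.state();w=s['tcp_pos'][:2]-[.5935,-.0705]
print(w@[.963,.268],w@[.268,-.963],s['tcp_pos'],s['wrist_force'],s['eef_rot'])
E
```

```text
-0.07519205755067455 -0.009460435887690537 [ 0.51849412 -0.08154999  0.14072892] [ 0.29609812 -0.29126822 -0.07975178] [ 9.57332816e-01  2.88987042e-01 -5.65382885e-04 -2.24060648e-04]
```

Emit:
move_arm(targets=[0,0.003,0,0,0,0,0.006,0,0,0,0,0.006,0,0,0])

```text
time: 8.9
tcp_pos: [0.5218, -0.0871, 0.1414]
eef_rot: [0.958, 0.288, -0.0, -0.0]
wrist_force: [0.2, 0.5, 0.7]
width: 0.0003
grip_force: 0.3
```

Emit:
move_arm(targets=[0,0.003,0,0,0,0,0.003,0,0,0])

```text
time: 9.1
tcp_pos: [0.5231, -0.0893, 0.1411]
eef_rot: [0.957, 0.289, -0.001, -0.0]
wrist_force: [-1.0, 1.8, 1.6]
width: 0.0001
grip_force: 0.8
```

Emit:
move_arm(targets=[0,0.003,0,0,0,0,0.003,0,0,0])

```text
time: 9.3
tcp_pos: [0.5264, -0.0923, 0.1415]
eef_rot: [0.957, 0.289, 0.001, 0.001]
wrist_force: [1.4, -0.4, 0.2]
width: -0.0003
grip_force: 0.0
```

Emit:
move_arm(targets=[0,0.002,0,0,0,0,0.002,0,0,0])

```text
time: 9.5
tcp_pos: [0.5275, -0.0938, 0.1416]
eef_rot: [0.957, 0.289, 0.001, 0.0]
wrist_force: [0.3, 1.3, 0.2]
width: -0.0003
grip_force: 0.0
```

The contact force rose and then vanished, so it probably clicked. Backing out to check.

Emit:
move_arm(targets=[0,-0.004,0,0,0,-0.03,-0.004,0,0,0,-0.06,-0.004,-0.01,0,0,-0.09,-0.004,-0.02,0,0,-0.11,-0.004,-0.04,0,0,-0.11,-0.004,-0.06,0,0,-0.11,-0.004,-0.08,0,0,-0.11,-0.004,-0.08,0,0])

```text
time: 10.3
tcp_pos: [0.4347, -0.1516, 0.2246]
eef_rot: [0.957, 0.289, 0.003, 0.002]
wrist_force: [0.1, 0.0, 1.4]
width: -0.0
grip_force: 0.0
```

```bash
python3 orange.py; python3 -c "
from h import *
a=cam('top');cv2.imwrite('pics/c3.png',cv2.resize(a['pixels'][200:340,330:490],(640,560),interpolation=cv2.INTER_CUBIC)[:,:,::-1])"
```

```text
top 26 [416.6 276.5] [ 0.5457 -0.1108  0.154 ] 0.0625 0.438
side 10 [398.  291.2] [ 0.5678 -0.0982  0.154 ] 0.0378 0.561
side 14 [400.9 302.2] [ 0.5462 -0.1104  0.154 ] 0.0619 0.439
[ 0.43302268 -0.15075886  0.22131647] [-0.21563618 -0.28677988 -0.23058829]
```

View pics/c3.png

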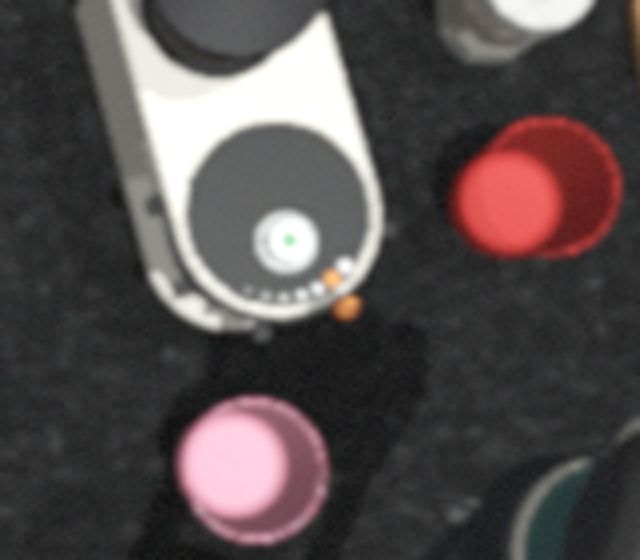

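The crop shows the orange lobe at (347,306) just outside the orange dot at (333,280), and measurement gives about 0.44 rad, so it rests in the right click. The button's green spot is at (289,240). Now moving above the button, a little forward to clear the hopper.

Emit:
move_arm(targets=[0.03,0.003,0,6,0,0.06,0.006,0,12,0,0.09,0.009,0,18,0,0.12,0.012,0,18,0,0.145,0.014,0,18,0,0.157,0.014,0,18,0,0.157,0.014,0.006,18,0,0.157,0.014,0.006,18,0])

```text
time: 11.25
tcp_pos: [0.5696, -0.0756, 0.213]
eef_rot: [0.991, 0.136, -0.002, -0.0]
wrist_force: [-0.1, -1.2, -0.7]
width: -0.0002
grip_force: 0.0
```

```bash
python3 - <<'E'
from h import *
s=sensors.state();print(s['tcp_pos'],s['wrist_force'],s['eef_rot'])
E
```

```text
[ 0.5696059  -0.07559299  0.21300702] [-0.06854617 -1.17984461 -0.6848393 ] [ 9.90742160e-01  1.35739895e-01 -2.11295571e-03 -4.33743663e-04]
```

Emit:
move_arm(targets=[0.003,0,0.015,0,0,0.003,0,0.025,0,0,0.003,0,0.03,0,0,0.003,0,0.03,0,0])

```text
time: 11.65
tcp_pos: [0.5729, -0.075, 0.1836]
eef_rot: [0.991, 0.135, -0.001, -0.0]
wrist_force: [0.7, -0.1, -0.4]
width: 0.0002
grip_force: 0.0
```

Emit:
move_arm(targets=[0,0,0.002,0,0,0,0,0.004,0,0,0,0,0.004,0,0])

```text
time: 11.95
tcp_pos: [0.5744, -0.0749, 0.1814]
eef_rot: [0.991, 0.135, 0.0, 0.0]
wrist_force: [-0.0, 0.2, 0.2]
width: -0.0001
grip_force: 0.0
```

Emit:
move_arm(targets=[0,0,0.002,0,0,0,0,0.002,0,0])

```text
time: 12.15
tcp_pos: [0.5747, -0.0749, 0.1797]
eef_rot: [0.991, 0.136, 0.001, 0.0]
wrist_force: [-0.1, 0.3, 1.3]
width: 0.0002
grip_force: 0.9
```

Emit:
move_arm(targets=[0,0,0.003,0,0,0,0,0.003,0,0])

```text
time: 12.35
tcp_pos: [0.5748, -0.0749, 0.1766]
eef_rot: [0.991, 0.136, 0.001, 0.0]
wrist_force: [0.4, 0.1, 2.9]
width: -0.0004
grip_force: 1.6
```

Emit:
move_arm(targets=[0,0,0.002,0,0,0,0,0.002,0,0])

```text
time: 12.55
tcp_pos: [0.5748, -0.075, 0.1753]
eef_rot: [0.991, 0.135, 0.001, 0.0]
wrist_force: [0.0, -0.0, 6.8]
width: 0.0002
grip_force: 3.4
```

Emit:
move_arm(targets=[0,0,0.001,0,0,0,0,0.001,0,0])

```text
time: 12.75
tcp_pos: [0.5748, -0.0749, 0.1752]
eef_rot: [0.991, 0.136, 0.001, 0.0]
wrist_force: [-2.9, 0.7, 11.3]
width: 0.0
grip_force: 5.2
```

The button is at its stop: 11 N at z 0.175. Releasing and retreating.

Emit:
move_arm(targets=[0,0,0,0,0,0,0,-0.01,0,0,0,0,-0.03,0,0,0,0,-0.05,0,0,-0.04,0,-0.06,0,0,-0.08,0,-0.06,0,0,-0.12,0,-0.06,0,0,-0.15,0,-0.06,0,0,-0.15,0,-0.06,0,0,-0.15,0,-0.06,0,0])

```text
time: 13.75
tcp_pos: [0.4295, -0.1152, 0.2333]
eef_rot: [0.991, 0.135, 0.0, -0.0]
wrist_force: [-0.7, 0.4, 0.8]
width: -0.0001
grip_force: 0.0
```

```bash
python3 orange.py; python3 -c "
from h import *
a=cam('top');cv2.imwrite('pics/c4.png',cv2.resize(a['pixels'][140:340,220:500],(784,560),interpolation=cv2.INTER_CUBIC)[:,:,::-1])"
```

```text
top 26 [416.5 276.9] [ 0.5448 -0.1106  0.154 ] 0.0631 0.426
[ 0.43054455 -0.11505485  0.23341575] [-0.17708332 -0.06130073  0.04222988]
```

View pics/c4.png

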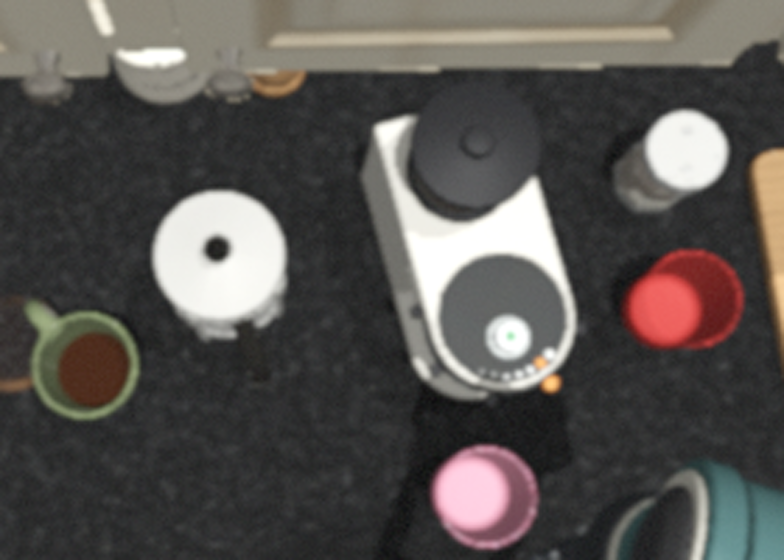

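The lobe at (550,383) sits by the orange dot at (540,363), measuring 0.43 rad. The button is at (508,337), nothing has shifted, and the arm is clear.

```bash
python3 -c "
from h import *
print(workorder.hand_in())"
```

```text
the job is handed in; nothing more can be done
None
```

The job is handed in: I turned the wheel two clicks to the orange dot (camera reading 0.43 rad), then pressed the start button to its stop and let it go, and the last picture shows nothing shifted and the arm clear; the hand-in returned no verdict.

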